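Tighten the travel strap on the crock with the click key

TASK

Take the red-handled click key off the white plate, fit it fully down over the brass T-bar on top of the strapped crock, and turn it clockwise until the strap is tight and the key clicks over, then stop turning at once. Lift the key off without loosening the bar again and gently stand it upright back on the middle of the plate. Handle it all with a light touch, and leave the plate and the other things on the island where they are.

Things in the scene. Friction and masses are not known exactly. Their poses are not given: they have to be found in the camera images.
- key_handle (a point): Centre of the red handle of the click key, on the key's vertical axis, 70 mm above its underside. The handle is an upright flat bar 70 mm long (x axis), 18 mm thick (y), 40 mm high (20 mm below to 20 mm above this point); grip it across its 18 mm, with 60 N or more so that it does not slip. Below: a neck with a yellow collar (38 mm across, top 31 mm below this point).
- key: The loose click key, 0.28 kg, 90 mm tall, upright on the plate; origin: centre of its underside. Its steel socket head is 62 mm across, 26 mm high. The slot in its underside is 44 mm long (along x), 14.4 mm wide, 16 mm deep. The same after a half turn. Handle and socket move as one until the clockwise torque reaches 0.45 N m; then the key clicks over (see key_socket).
- key_socket: The key's socket head; origin: centre of its underside. Above 0.45 N m the handle breaks over: it turns on clockwise past the standing socket, torque nearly steady (0.57 N m at 0.4 rad), to a stop at 0.6 rad. 0.2 to 0.3 rad of breaking over is a good click; past 0.4 the strap is overtightened. It springs back when eased; counter-clockwise it never clicks.
- screw_bar (a point): Centre of the brass T-bar, on the screw's vertical axis on top of the crock, 152 mm above the island top: a level round bar 40 mm long (x axis), 12 mm thick, on a 12 mm stem, 22 mm clear above the strap. With the key fully seated the slot's roof rests on the bar, the handle's centre 60 mm above this point; play 1.2 mm on either side (0.08 rad of free turn either way) and 2 mm at each end.
- tension (a joint): Squeeze of the strap, 0 while slack. The T-bar runs clockwise (from above) with a drag of 0.11 N m until, 0.3 to 0.75 rad on (not known beforehand, only felt), the strap takes up; it then turns 0.3 rad more at 0.33 N m (both a third less when standing still), this value going from 0 to 0.3, and is hard up tight. It stays where left; turning the bar back slackens it at once.
- crock: Brown slow-cooker crock, fixed and heavy, 208 mm across (260 mm over its two lugs), with a white lid and a steel strap across, strap top 124 mm above the island top, 130 mm under the T-bar. Origin: centre of its underside. Its yaw bears no relation to the strap or lugs.
- plate: White melamine plate, 220 mm across the rim, 18 mm high, loose, 0.35 kg; origin: centre of its underside.
- plate_in (a point): Centre of the plate's flat inner floor. The key stands there at the start, within 16 mm of the centre, and must go back there.
- can_opener: White electric can opener, 110 x 120 x 200 mm, origin under its centre. Leave alone.
- steel_can: Closed steel can, 75 mm across, 108 mm high, origin under its centre. Leave alone.
- lid_lifter: Teal silicone lid lifter lying flat, 150 mm long, 12 mm high. Leave alone.
- mug: Blue mug, 80 mm across, 95 mm high. Leave alone.
- spice_jar: Spice jar, 48 mm across, 100 mm high. Leave alone.
- spatula: Spatula lying flat, 260 mm long. Leave alone.
Things that resemble listed ones, but are neither listed nor needed, are in the scene too. What is shaped like the key but pink or purple is not meant.

How it is judged (in metres and radians):
On the way, in this order (a step that is already met when the one before it is completed fails the run):
1. the key is seated fully down over the T-bar (horizontal distance between key_handle and screw_bar below 0.006 m and z of key_handle in the frame of screw_bar between 0.05 and 0.0635 m and angle between key_handle's own z axis and vertical below 0.12 rad), for 0.1 s.
2. the strap is tight and the key has clicked over on it (handle more than 0.22 rad ahead of the bar) (all of step 1 and value of joint tension above 0.22 rad and angle between the x axis of key_handle and the x axis of screw_bar, either way round above 0.22 rad), for 0.1 s.
At the end, for the whole second after the job is handed in: The strap is still tight (squeeze above 0.22 of its 0.30 rad), and the key stands upright (within 0.12 rad) and at rest on the plate's floor, its axis within 45 mm of the plate's centre (value of joint tension above 0.22 rad and horizontal distance between key_handle and plate_in below 0.045 m and z of key_handle in the frame of plate_in between 0.06 and 0.078 m and angle between key_handle's own z axis and vertical below 0.12 rad and contact force between key and plate above 0.5 N and linear speed of key below 0.02 m/s and angle between plate_in's own z axis and vertical below 0.08 rad); the robot touches nothing.
It fails at once if the key was turned on past the click (handle more than 0.50 rad ahead of the bar while seated) ((horizontal distance between key_handle and screw_bar below 0.006 m and z of key_handle in the frame of screw_bar between 0.05 and 0.0635 m and angle between key_handle's own z axis and vertical below 0.12 rad) and angle between the x axis of key_handle and the x axis of screw_bar, either way round above 0.5 rad).
It fails at once if the key was pressed or wrenched against the T-bar or crock with more than 60 N (contact force between key and crock above 60 N).
It fails at once if the key was dropped or banged down on the plate (more than 45 N) (contact force between key and plate above 45 N).
It fails at once if the plate was moved more than 40 mm or a bystander more than 30 mm (distance of plate from where it was at the start of the episode above 0.04 m or distance of any of can_opener, steel_can, lid_lifter, mug, spice_jar, spatula from where it was at the start of the episode above 0.03 m).
It also fails if it takes over 72 s, if anything falls off the work surface, if the arm or the gripper's body presses on something with over 40 N, if the wrist force passes 120 N, or if a joint passes its speed limit or range.

ROBOT

A 6-joint arm with a two-finger parallel gripper is mounted at the origin on the work surface. World frame = base frame: x ahead of the robot, y to its left, z up, the work surface at z = 0. Lengths are in mm, angles in rad, forces in N, time in s.
With the tool pointing down it reaches from about 350 to 1000 mm from the base axis. Payload 7.1 kg.
Tool frame: the origin (TCP) lies midway between the tips of the shut fingers; the grasp point (between the pads) lies 19 mm behind it; z points along the fingers, y is the direction in which the jaws open and shut (so a half turn about z gives the same grasp; the last joint's range is limited). The gripper opens to 85 mm and grips with 20 to 120 N. Pads are 22 mm wide; open, the fingers measure 114 mm over their backs; the gripper's body (76 mm by 85 mm) begins 54 mm behind the grasp point. The pads swing forward as they close: fully open they stand 13 mm farther back than shut.
Start: joints at [1.124, 0.423, 1.63, -0, 1.089, -0.019], TCP at [259.261, 568.672, 231.319] pointing down, gripper open.
Joint ranges: [-3, 3], [-0.9, 2.11], [0.09, 2.58], [-1.31, 4.45], [0.11, 2.69], [-2.54, 2.54]. Speed limits (rad/s): [2.39, 2.39, 3.01, 3.14, 3.14, 3.14].

INTERFACE

Orientations are given as a rotation vector (axis times angle).
In Python, from station import r gives the robot as it stands.
- The arm moves only by the shell command python3 -m crank 'ROWS' [FORCE]. ROWS is text: rows parted by semicolons, each of 7 numbers parted by spaces: the shift along the world's x, y, z normalised to -1 to 1, where 1 is 10 cm, then the turn, a rotation vector about the world's x, y, z normalised to -1 to 1, where 1 is 45 degrees, then the gripper's target within -1 to 1 (fully open at 1, half-way at 0, shut at -1). A call has 1 to 5 rows; each row shifts and turns the commanded pose from where the row before left it; what a row does not reach is not made up. A row lasts 1/10 s, in which the tool goes at most 50 mm and 8.59 degrees, less where a joint would pass 70% of its speed; a pose out of reach is approached as far as the arm can. A call with a number of a shift or a turn outside -1 to 1 is refused whole. A call with a gripper value outside its range is refused whole. The fingers move at their own pace and stop on an object; FORCE is the grip in N (left out, the last holds). Time passes only in rows, so rows that do not move let the fingers close. It gives the time, the measured TCP pose, the force and the opening at its end, in the units of the state.
- r.get_obs(): the state, without advancing time (a new reading comes with each control period).
- r.camera(name): name is "scene" or "top" or "wrist"; returns a dict with "pixels" (480x640x3 uint8, blue, green, red), "fx", "fy", "cx", "cy" (pixels), "dist" ([k1, k2, p1, p2, k3] as OpenCV has them; the pictures are not rectified), "origin" and "orientation" of the camera in the world; the wrist camera has in their place "hand_eye" (4x4, takes a point from camera to tool coordinates, whose origin is the TCP and whose axes are the flange's). Camera axes: x right, y down, z forward; pixel columns grow to the right and rows downward; lengths in mm; the calibration is good to about 2 mm. A picture is of the moment at which its call begins: read the wrist's pose just before it. There is no depth.
- r.sign_off(): hands the job in, once; it reports no verdict.
The state is a dict: "time_s": time; "joint_pos": joint angles; "joint_velocities": joint speeds; "joint_torque": joint torques, N m; "eef_pos": TCP position; "eef_rot": TCP orientation; "wrist_force": force on the tool from outside, world axes, zero at the start; "wrist_torque": the same for the moment, N m; "finger_gap": finger opening in mm.
Only numpy, scipy, OpenCV 4.12 (cv2) and the standard library are available. Lean on these libraries where they do the work, as an engineer would, in place of code of your own. Each camera call takes 0.05 s, during which the arm holds its last target.

## Working session

There is one attempt and no reset: what is moved stays moved. The work goes in short steps, Python scripts to look and compute and a shell command to move; the robot and the scene stay as the last step left them, time stands still between calls to the robot, and variables do not carry over. Pictures are saved under pics/ and viewed, and the job is handed in when it is done.

```bash
ls; mkdir -p pics; python3 - <<'E'
from station import r
import cv2
o=r.get_obs(); print(o)
for n in ("scene","top","wrist"):
    c=r.camera(n); cv2.imwrite(f"pics/{n}0.png",c["pixels"]); print(n,{k:v for k,v in c.items() if k!="pixels"})
E
```

```text
pics
{'time_s': 0.0, 'joint_pos': array([ 1.12399260e+00,  4.23869525e-01,  1.63071404e+00, -2.54373930e-05,
        1.08857412e+00, -1.90177032e-02]), 'joint_velocities': array([ 0.00055003, -0.00188633, -0.00052062, -0.00045226, -0.00033674,
       -0.00150246]), 'joint_torque': array([-2.17371398e-04, -5.57385135e+01, -2.81750286e+01,  1.90136448e-04,
        7.10122520e-03,  2.16923405e-05]), 'eef_pos': array([259.03870097, 568.18142203, 230.51832603]), 'eef_rot': array([-6.66762311e-01, -3.06967341e+00,  2.39987971e-03]), 'wrist_force': array([-0.81977649, -0.44790531, -0.67165555]), 'wrist_torque': array([-0.01380104, -0.01916259, -0.01832875]), 'finger_gap': 85.50551590398368}
scene {'fx': 533.1212242596972, 'fy': 533.1212242596972, 'cx': 323.12089531735114, 'cy': 236.18796401346552, 'dist': array([-0.01313951,  0.        ,  0.        ,  0.        ,  0.        ]), 'origin': array([1207.67694412, -329.42432624, 1356.24506973]), 'orientation': array([-2.25259695, -1.41625416,  0.38796332])}
top {'fx': 589.2413156248691, 'fy': 589.2413156248691, 'cx': 329.0972049439073, 'cy': 227.28993636334835, 'dist': array([-0.09034188,  0.        ,  0.        ,  0.        ,  0.        ]), 'origin': array([ 302.6047322 ,  -14.527096  , 1545.18835086]), 'orientation': array([-2.1227181 ,  2.14125637, -0.15555389])}
wrist {'fx': 389.50952806586395, 'fy': 389.50952806586395, 'cx': 316.1078569842149, 'cy': 238.96398155605064, 'dist': array([-0.08374458,  0.        ,  0.        ,  0.        ,  0.        ]), 'hand_eye': array([[-1.47168926e-04, -9.46484504e-01, -3.22749224e-01,
         8.32687724e+01],
       [ 9.99999986e-01, -1.15053715e-04, -1.18582362e-04,
        -7.09347373e-02],
       [ 7.51028707e-05, -3.22749237e-01,  9.46484508e-01,
        -1.42052303e+02],
       [ 0.00000000e+00,  0.00000000e+00,  0.00000000e+00,
         1.00000000e+00]])}
```

View pics/scene0.png

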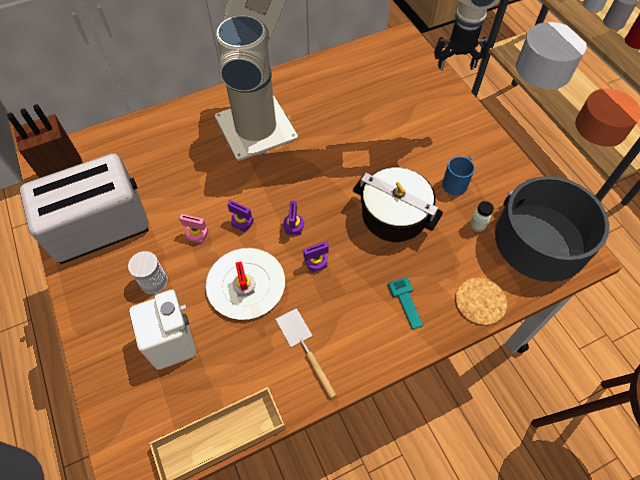

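View pics/top0.png

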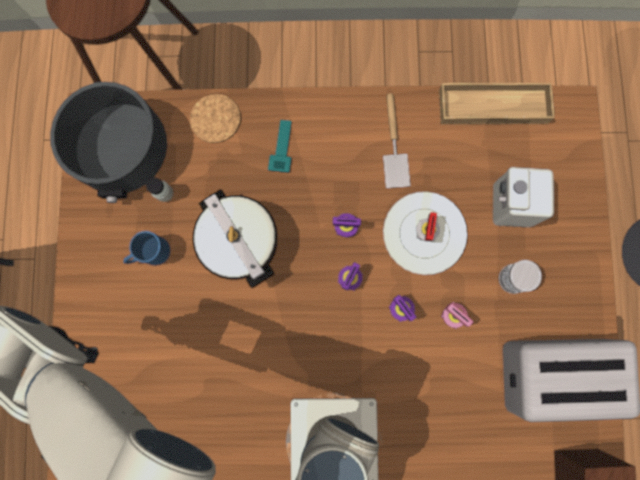

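View pics/wrist0.png

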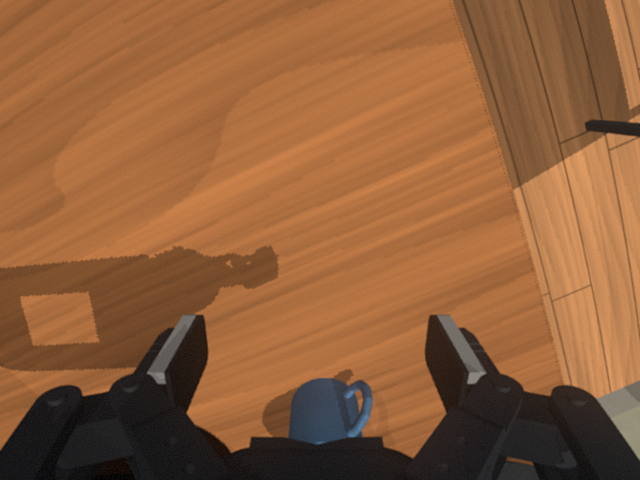

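The key candidates in the top view are red on the plate at (430,227), purple at (347,225), (350,277) and (402,308), and pink at (457,316). Only the red one on the white plate fits the description. I'll confirm that in a crop and also look at the T-bar.

```bash
python3 - <<'E'
import cv2, numpy as np
t=cv2.imread("pics/top0.png"); s=cv2.imread("pics/scene0.png")
f=lambda im,x,y,h:cv2.resize(im[y-h:y+h,x-h:x+h],(390,290) if 0 else (380,380),interpolation=cv2.INTER_CUBIC)
a=np.hstack([f(t,427,230,30),f(t,233,235,30)])
cv2.imwrite("pics/crop_t.png",a)
a=np.hstack([f(s,244,280,30),f(s,400,192,30)])
cv2.imwrite("pics/crop_s.png",a)
E
```

```text
(no output)
```

View pics/crop_t.png

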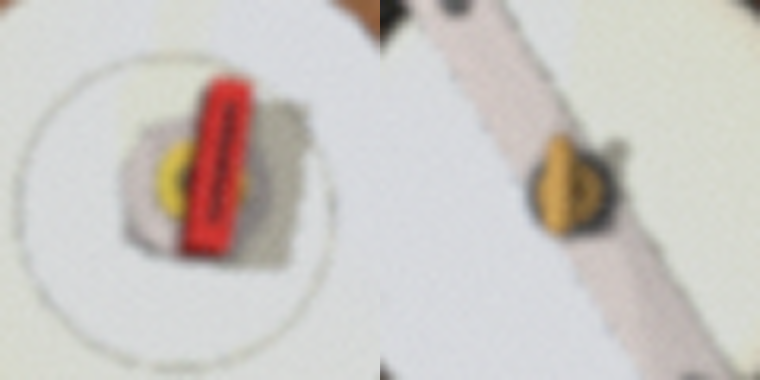

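View pics/crop_s.png

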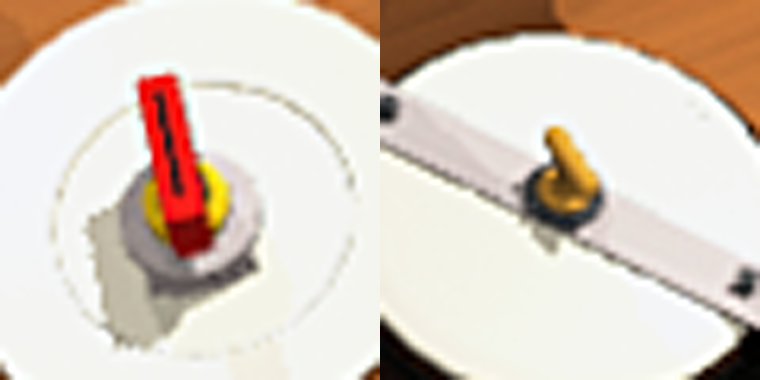

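The crop shows a red handle with a yellow collar standing on the white plate, so this is the key. The brass bar shows at about (231,234) in the top view. Next I'll measure positions.

```bash
cat > h.py <<'E'
import cv2, numpy as np
from scipy.spatial.transform import Rotation as R
def cam_pose(c,o=None):
    if "hand_eye" in c:
        T=np.eye(4);T[:3,:3]=R.from_rotvec(o["eef_rot"]).as_matrix();T[:3,3]=o["eef_pos"]
        T=T@c["hand_eye"];return T[:3,:3],T[:3,3]
    return R.from_rotvec(c["orientation"]).as_matrix(),np.array(c["origin"])
def rays(c,px,o=None):
    K=np.array([[c["fx"],0,c["cx"]],[0,c["fy"],c["cy"]],[0,0,1]])
    p=cv2.undistortPoints(np.array(px,float).reshape(-1,1,2),K,np.array(c["dist"])).reshape(-1,2)
    Rm,t=cam_pose(c,o)
    return t,(Rm@np.c_[p,np.ones(len(p))].T).T
def plane(c,px,z,o=None):
    t,d=rays(c,px,o);return t+d*((z-t[2])/d[:,2])[:,None]
def tri(l):
    A=np.zeros((3,3));b=np.zeros(3);
    for t,d in l:
        d=d/np.linalg.norm(d);P=np.eye(3)-np.outer(d,d);A+=P;b+=P@t
    x=np.linalg.solve(A,b)
    return x,[np.linalg.norm(np.cross(x-t,d/np.linalg.norm(d))) for t,d in l]
def mask(im,lo,hi,roi=None):
    m=cv2.inRange(cv2.cvtColor(im,cv2.COLOR_BGR2HSV),np.array(lo),np.array(hi))
    if roi:
        z=np.zeros_like(m);x0,y0,x1,y1=roi;z[y0:y1,x0:x1]=m[y0:y1,x0:x1];m=z
    return m
def rect(m):
    cs,_=cv2.findContours(m,cv2.RETR_EXTERNAL,cv2.CHAIN_APPROX_NONE)
    k=max(cs,key=cv2.contourArea);return k,cv2.minAreaRect(k)
def axis(P):  # yaw of longest side of 4 pts in xy mod pi
    e=[P[(i+1)%4]-P[i] for i in range(4)];k=max(e,key=np.linalg.norm);return np.arctan2(k[1],k[0])%np.pi,sorted(np.linalg.norm(x) for x in e)
E
python3 - <<'E'
from station import r
from h import *
t=r.camera("top");s=r.camera("scene")
L=[]
for c,roi in ((t,(390,190,470,270)),(s,(205,245,290,320))):
    m=mask(c["pixels"],(0,150,150),(6,255,255),roi)|mask(c["pixels"],(174,150,150),(180,255,255),roi)
    k,q=rect(m);b=cv2.boxPoints(q)
    print("red",q, len(k)); P=plane(c,b,95);print(P.mean(0),axis(P))
for c,roi in ((t,(200,205,265,265)),(s,(375,170,425,215))):
    m=mask(c["pixels"],(8,100,120),(28,255,255),roi)
    k,q=rect(m);print("bar",q);P=plane(c,cv2.boxPoints(q),156);print(P.mean(0),axis(P))
# plate circle
for c,roi,zz in ((t,(375,180,480,285),18),(s,(195,240,295,330),18)):
    m=mask(c["pixels"],(0,0,170),(180,60,255),roi)
    k,q=rect(m);e=cv2.fitEllipse(cv2.convexHull(k));print("plate",e,plane(c,[e[0]],zz),plane(c,cv2.ellipse2Poly((int(e[0][0]),int(e[0][1])),(int(e[1][0]/2),int(e[1][1]/2)),int(e[2]),0,360,90),18)[:,:2].round())
E
```

```text
red ((430.9459533691406, 225.82432556152344), (6.411561012268066, 26.3038387298584), 9.462321281433105) 58
[ 537.22109723 -249.44196882   95.        ] (np.float64(2.9446546978791983), [np.float64(15.923113170845928), np.float64(16.03855166301853), np.float64(66.7548207151904), np.float64(66.75956320170592)])
red ((240.35296630859375, 272.9117736816406), (23.283418655395508, 6.5484619140625), 75.96376037597656) 53
[ 539.56806331 -249.85082549   95.        ] (np.float64(2.9843021179063234), [np.float64(16.892169368062714), np.float64(17.303182439163074), np.float64(69.68288530607154), np.float64(69.79227987742851)])
bar ((230.96151733398438, 233.69229125976562), (12.203404426574707, 9.15255355834961), 56.3099365234375)
[512.89962284 239.14257961 156.        ] (np.float64(0.595079841988543), [np.float64(21.797449094223513), np.float64(21.868648634771013), np.float64(29.90725388353529), np.float64(29.930258168867894)])
bar ((397.9999694824219, 188.99998474121094), (12.75810432434082, 8.320503234863281), 56.3099365234375)
[518.43517601 233.02026792 156.        ] (np.float64(3.129766393242824), [np.float64(25.465057083362208), np.float64(25.83250176804359), np.float64(39.69057473282457), np.float64(39.97942234519944)])
plate ((424.59552001953125, 232.7387237548828), (82.11996459960938, 84.1077880859375), 132.11648559570312) [[ 531.3571943 -244.5427669   18.       ]] [[ 455. -170.]
 [ 609. -164.]
 [ 613. -317.]
 [ 459. -322.]
 [ 455. -170.]]
plate ((244.9497833251953, 283.4549255371094), (70.28094482421875, 80.05542755126953), 72.1895980834961) [[ 535.31730067 -245.41128815   18.        ]] [[ 637. -256.]
 [ 522. -355.]
 [ 421. -237.]
 [ 544. -137.]
 [ 637. -256.]]
```

```bash
python3 -m crank '0.25 -0.33 0.1 0 0 0.03 1;0.26 -0.33 0.1 0 0 0.03 1;0.25 -0.33 0.1 0 0 0.03 1;0.26 -0.33 0.1 0 0 0.03 1;0.25 -0.33 0.1 0 0 0.03 1'; python3 -m crank '0.26 -0.33 0.1 0 0 0.03 1;0.25 -0.33 0.1 0 0 0.03 1;0.26 -0.33 0 0 0 0.03 1;0.25 -0.33 0 0 0 0.03 1;0.26 -0.33 0 0 0 0.03 1'; python3 -m crank '0 0 0 0 0 0 1;0 0 0 0 0 0 1;0 0 0 0 0 0 1'
python3 - <<'E'
from station import r
from h import *
o=r.get_obs();c=r.camera("wrist");print(o["eef_pos"],o["eef_rot"],o["joint_pos"],o["wrist_force"],o["wrist_torque"])
cv2.imwrite("pics/w1.png",c["pixels"])
import pickle;pickle.dump((o,c),open("w1.pkl","wb"))
E
```

```text
time_s: 0.75
eef_pos: [387.0, 402.3, 281.7]
eef_rot: [0.483, 3.104, 0.0]
wrist_force: [0.2, -0.4, -0.2]
finger_gap: 85.5
time_s: 1.25
eef_pos: [515.0, 237.2, 301.5]
eef_rot: [0.3, 3.127, 0.0]
wrist_force: [0.1, 0.6, 1.3]
finger_gap: 85.3
time_s: 1.55
eef_pos: [513.8, 239.1, 301.2]
eef_rot: [-0.301, -3.127, -0.0]
wrist_force: [-0.0, 0.8, -0.3]
finger_gap: 85.6
[513.75072363 239.09938243 301.157326  ] [-3.01117176e-01 -3.12655477e+00 -6.07082698e-05] [ 4.14418383e-01  2.63025166e-01  1.69286871e+00  3.37401057e-04
  1.18617824e+00 -9.64477709e-01] [-0.00733377  0.75011162 -0.27361128] [ 0.01982851 -0.00686398 -0.02562642]
```

View pics/w1.png

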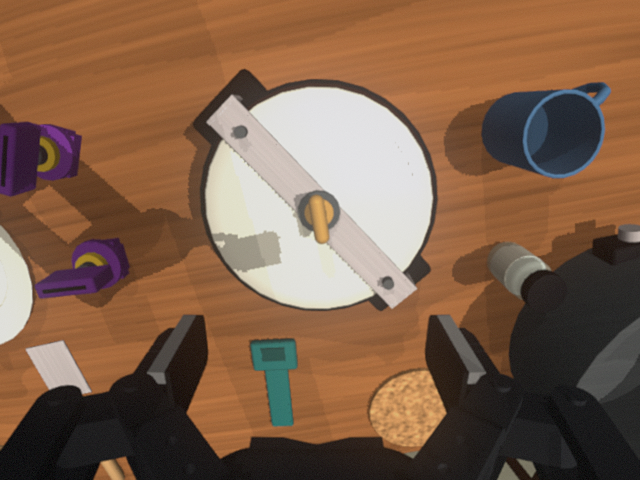

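```bash
python3 - <<'E'
from h import *
import pickle
o,c=pickle.load(open("w1.pkl","rb"))
im=c["pixels"][180:260,280:360];cv2.imwrite("pics/w1c.png",cv2.resize(im,(560,560),interpolation=cv2.INTER_CUBIC))
m=mask(c["pixels"],(8,110,100),(28,255,255),(290,180,350,260))
cv2.imwrite("pics/w1m.png",cv2.resize(m[180:260,280:360],(560,560),interpolation=0))
E
```

```text
(no output)
```

View pics/w1c.png

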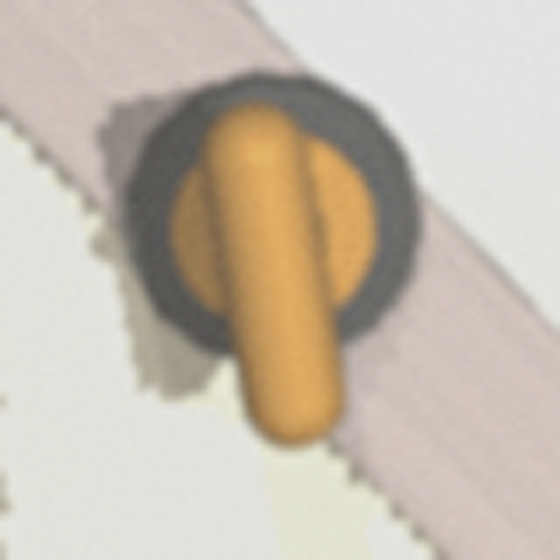

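View pics/w1m.png

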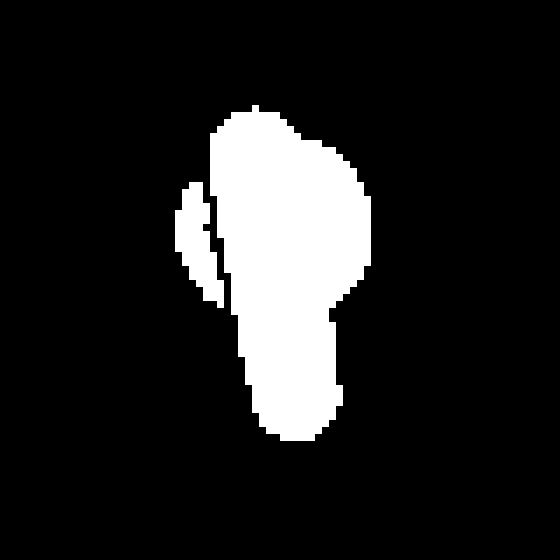

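```bash
python3 - <<'E'
from h import *
import pickle
o,c=pickle.load(open("w1.pkl","rb"))
P=plane(c,[((257.5)/7-.5+280,150.5/7-.5+180),(293.5/7-.5+280,400.5/7-.5+180),],152,o)
print(P,P.mean(0),np.arctan2(*(P[0]-P[1])[[1,0]]),np.linalg.norm(P[0]-P[1]))
P=plane(c,[((253.5)/7-.5+280,103.5/7-.5+180),(295.5/7-.5+280,447.5/7-.5+180),],152,o)
print(P,P.mean(0),np.arctan2(*(P[0]-P[1])[[1,0]]),np.linalg.norm(P[0]-P[1]))
# with top and scene
from station import r
t=r.camera("top");s=r.camera("scene")
print(r.get_obs()["eef_pos"])
E
```

```text
[[499.27546695 241.97076136 152.        ]
 [528.3293216  240.45215547 152.        ]] [513.80239428 241.21145842 152.        ] 3.089371520797095 29.093515322198204
[[494.05551284 242.54267688 152.        ]
 [533.88720865 239.6267562  152.        ]] [513.97136074 241.08471654 152.        ] 3.068516969018624 39.93828470294098
[513.5902304  239.60565966 301.29969842]
```

```bash
python3 -m crank '0.03 -0.48 0 0 0 0 1;0.03 -0.49 0 0 0 0 1;0.02 -0.49 0 0 0 0 1;0.03 -0.49 0 0 0 0 1;0.02 -0.49 0 0 0 0 1'; python3 -m crank '0.03 -0.49 0 0 0 0 1;0.03 -0.49 0 0 0 0 1;0.02 -0.49 0 0 0 0 1;0.03 -0.49 0 0 0 0 1;0.02 -0.49 0 0 0 0 1'; python3 -m crank '0 0 0 0 0 0 1;0 0 0 0 0 0 1;0 0 0 0 0 0 1'
python3 - <<'E'
from station import r
from h import *
o=r.get_obs();c=r.camera("wrist");print(o["eef_pos"],o["eef_rot"],o["joint_pos"],o["wrist_force"],o["wrist_torque"])
cv2.imwrite("pics/w2.png",c["pixels"])
import pickle;pickle.dump((o,c),open("w2.pkl","wb"))
E
```

```text
time_s: 2.2
eef_pos: [527.1, -6.2, 301.6]
eef_rot: [0.298, 3.127, 0.0]
wrist_force: [0.7, -1.0, 0.6]
finger_gap: 85.6
time_s: 2.7
eef_pos: [540.5, -251.4, 301.5]
eef_rot: [0.299, 3.127, -0.0]
wrist_force: [0.0, 0.7, 0.1]
finger_gap: 85.4
time_s: 3.0
eef_pos: [540.3, -248.9, 301.2]
eef_rot: [-0.299, -3.127, -0.001]
wrist_force: [0.1, 0.1, -0.3]
finger_gap: 85.2
[ 540.27302411 -248.88618564  301.16123532] [-2.99367361e-01 -3.12678991e+00 -9.44236759e-04] [-4.51892172e-01  3.07556033e-01  1.63162199e+00  4.15258199e-04
  1.20309693e+00 -1.83193437e+00] [ 0.05799535  0.14292608 -0.28161141] [ 0.05377769 -0.01844934 -0.0035198 ]
```

View pics/w2.png

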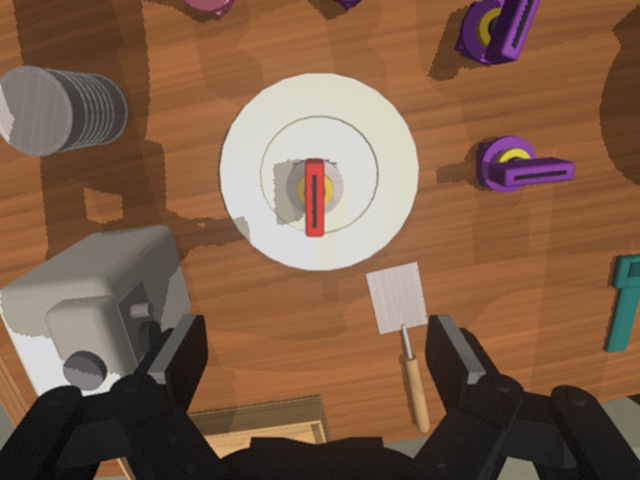

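```bash
python3 - <<'E'
from h import *
import pickle
o,c=pickle.load(open("w2.pkl","rb"))
im=c["pixels"][150:245,270:365];cv2.imwrite("pics/w2c.png",cv2.resize(im,(665,665),interpolation=cv2.INTER_CUBIC)[:,:])
cv2.imwrite("pics/w2c.png",cv2.resize(im,(570,570),interpolation=cv2.INTER_CUBIC))
m=mask(c["pixels"],(0,130,110),(8,255,255),(270,140,370,260))|mask(c["pixels"],(172,130,110),(180,255,255),(270,140,370,260))
m=cv2.morphologyEx(m,cv2.MORPH_CLOSE,np.ones((9,9)))
k,q=rect(m);b=cv2.boxPoints(q);print(q)
for z in (92,96,100):
    P=plane(c,b,z,o);print(z,P.mean(0),axis(P))
m=mask(c["pixels"],(0,0,130),(180,90,255),(210,60,430,280))
k,q=rect(m);e=cv2.fitEllipse(cv2.convexHull(k));print(e,plane(c,[e[0]],18,o))
u=np.array(o["eef_rot"]);Rm=R.from_rotvec(u).as_matrix();print("tool y yaw",np.arctan2(Rm[1,1],Rm[0,1]),"z",Rm[:,2])
E
```

```text
((314.0, 197.5), (75.0, 18.0), 90.0)
92 [ 537.03783003 -250.20732816   92.        ] (np.float64(2.941839291134842), [np.float64(16.092995080135747), np.float64(17.088617274389094), np.float64(70.60030808991318), np.float64(70.60301777093316)])
96 [ 536.14412192 -250.0139334    96.        ] (np.float64(2.9418392911348423), [np.float64(15.909734928170225), np.float64(16.894019402271976), np.float64(69.79634194657297), np.float64(69.79902077090325)])
100 [ 535.2504138  -249.82053865  100.        ] (np.float64(2.9418392911348423), [np.float64(15.726474776204714), np.float64(16.69942153015489), np.float64(68.99237580323269), np.float64(68.99502377087335)])
((318.8072814941406, 171.31982421875), (198.65869140625, 199.72035217285156), 90.28742980957031) [[ 524.68530964 -242.80130175   18.        ]]
tool y yaw 1.379892636397221 z [-4.44575761e-04  6.46530390e-04 -9.99999692e-01]
```

View pics/w2c.png

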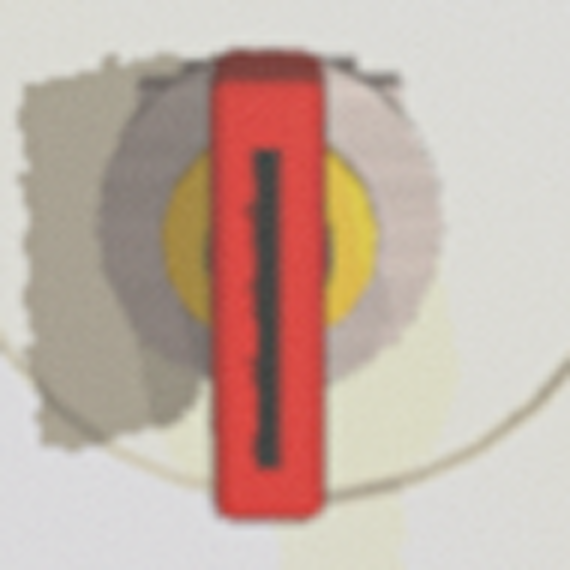

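```bash
python3 - <<'E'
from h import *
import pickle
o,c=pickle.load(open("w2.pkl","rb"))
for z in (94,97):
    P=plane(c,[(314.6,163.0),(314.8,236.4)],z,o);print(z,P.mean(0),axis(np.r_[P,P])[0] , np.linalg.norm(P[0]-P[1]), "shift",P.mean(0)-o["eef_pos"])
# collar: yellow ends in columns 164..378 rows ~240 -> axis at collar top z~45
P=plane(c,[(270+163.5/6-.5,150+238/6-.5),(270+377.5/6-.5,150+238/6-.5)],45,o);print(P,P.mean(0),np.linalg.norm(P[0]-P[1]))
# socket outline cols 100..440 z~32
P=plane(c,[(270+99.5/6-.5,150+230/6-.5),(270+440/6-.5,150+230/6-.5)],32,o);print(P,P.mean(0),np.linalg.norm(P[0]-P[1]))
from station import r
cs=r.camera("top"),r.camera("scene")
# triangulate handle top center top/wrist
print(tri([(lambda q:(q[0],q[1][0]))(rays(cs[0],[(430.95,225.82)])),(lambda q:(q[0],q[1][0]))(rays(cs[1],[(239.8,272.0)])),(lambda q:(q[0],q[1][0]))(rays(c,[(314.7,199.7)],o))]))
E
```

```text
94 [ 538.70351294 -249.86515206   94.        ] 2.952098919114576 68.92919404459288 shift [  -1.56951117   -0.97896641 -207.16123532]
97 [ 538.01508604 -249.72221455   97.        ] 2.952098919114575 68.33712074777435 shift [  -2.25793807   -0.83602891 -204.16123532]
[[ 534.32976714 -268.11893273   45.        ]
 [ 541.35691487 -231.8220192    45.        ]] [ 537.84334101 -249.97047596   45.        ] 36.97089039504957
[[ 533.20191572 -280.1652557    32.        ]
 [ 544.73932772 -220.57423161   32.        ]] [ 538.97062172 -250.36974365   32.        ] 60.69762786428888
(array([ 537.17352096, -249.75623365,   95.38060098]), [np.float64(0.4107875822014366), np.float64(0.549338261033914), np.float64(0.2804858223502155)])
```

```bash
python3 -m crank '-0.02 -0.01 -0.45 0 0 -0.01 1;0 0 -0.45 0 0 0 1;0 0 -0.45 0 0 0 1;0 0 -0.45 0 0 0 1;0 0 -0.3 0 0 0 1'; python3 -m crank '0 0 -0.2 0 0 0 1;0 0 -0.14 0 0 0 1;0 0 0 0 0 0 1;0 0 0 0 0 0 1'
python3 - <<'E'
from station import r
from h import *
o=r.get_obs();c=r.camera("wrist");print(o["eef_pos"],o["eef_rot"],o["wrist_force"],o["wrist_torque"])
cv2.imwrite("pics/w3.png",c["pixels"])
E
```

```text
time_s: 3.65
eef_pos: [537.2, -249.5, 88.6]
eef_rot: [-0.311, -3.123, -0.002]
wrist_force: [-0.1, 0.9, 0.4]
finger_gap: 85.1
time_s: 4.05
eef_pos: [538.9, -251.1, 58.0]
eef_rot: [0.313, 3.125, -0.0]
wrist_force: [-0.1, 1.1, 0.6]
finger_gap: 85.4
[ 538.88986823 -251.12981765   58.01736838] [ 3.12518234e-01  3.12520282e+00 -4.50250272e-04] [-0.06855424  1.11549879  0.57467856] [ 0.00863306 -0.01916896  0.00767515]
```

View pics/w3.png

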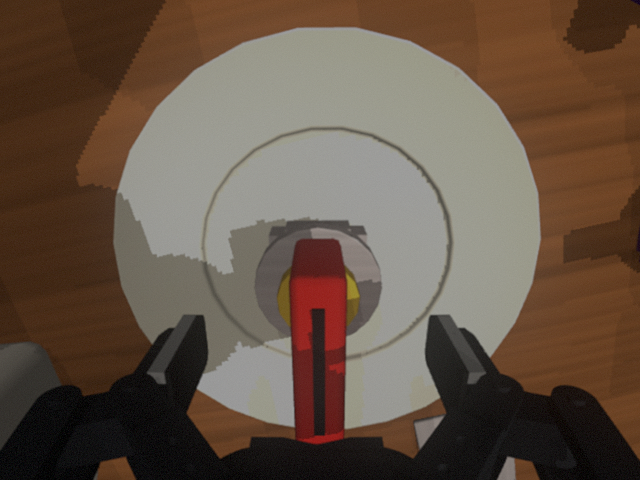

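```bash
python3 -m crank '0 0 0 0 0 0 -0.3;0 0 0 0 0 0 -0.5;0 0 0 0 0 0 -1;0 0 0 0 0 0 -1;0 0 0 0 0 0 -1' 75;  python3 -m crank '0 0 0 0 0 0 -1;0 0 0 0 0 0 -1;0 0 0 0 0 0 -1'
python3 - <<'E'
from station import r
from h import *
o=r.get_obs();c=r.camera("wrist");print(o["eef_pos"],o["eef_rot"],o["wrist_force"],o["wrist_torque"])
cv2.imwrite("pics/w4.png",c["pixels"])
E
```

```text
time_s: 4.6
eef_pos: [538.3, -251.4, 57.5]
eef_rot: [0.314, 3.126, -0.0]
wrist_force: [-0.5, 0.1, 2.8]
finger_gap: 17.3
time_s: 4.9
eef_pos: [538.3, -251.4, 57.5]
eef_rot: [0.314, 3.126, -0.0]
wrist_force: [-1.1, 0.2, 4.3]
finger_gap: 17.3
[ 538.34833503 -251.40388455   57.51848091] [ 3.13713583e-01  3.12570748e+00 -1.81015077e-04] [-1.12041387  0.24052324  4.31812337] [-0.05408268  0.20859128 -0.02211741]
```

View pics/w4.png

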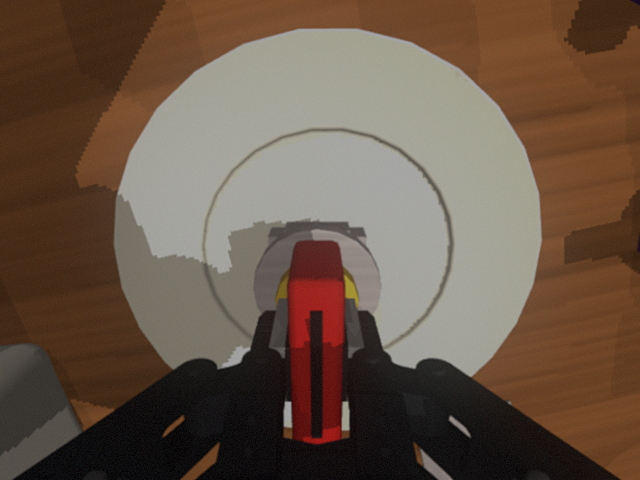

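```bash
python3 - <<'E'
from station import r
from h import *
o=r.get_obs();c=r.camera("wrist")
import pickle;pickle.dump((o,c),open("w4.pkl","wb"))
Rm,t=R.from_rotvec(o["eef_rot"]).as_matrix(),np.array(o["eef_pos"])
def show(n,px,z):
    P=plane(c,px,z,o);print(n,P.mean(0).round(1),((P-t)@Rm).round(1).tolist())
show("end",[(290,278),(344,278)],95.4)
show("far",[(290,440),(347,436)],95.4)
show("socket l/r",[(254,285),(381,285)],31)
im=c["pixels"]
cv2.imwrite("pics/w4c.png",cv2.resize(im[220:450,230:400],(592,800) if 0 else (443,600),interpolation=cv2.INTER_CUBIC))
show("plate floor ring l/r",[(203,247),(451,247)],5.5)
show("plate floor ring top",[(327,128)],5.5)
m=mask(c["pixels"],(0,0,60),(180,100,255),(100,15,560,350));k,q=rect(m);h=cv2.convexHull(k)[:,0];h=h[(h[:,1]<340)]
e=cv2.fitEllipse(h);print(e);show("plate",[e[0]],18)
E
```

```text
end [ 503.4 -244.1   95.4] [[35.7, -7.7, -37.9], [35.7, 8.1, -37.9]]
far [ 564.3 -255.9   95.4] [[-27.3, -9.3, -37.9], [-25.4, 10.8, -37.9]]
socket l/r [ 536.  -250.3   31. ] [[2.5, -29.8, 26.5], [2.5, 31.0, 26.5]]
plate floor ring l/r [ 527.2 -243.2    5.5] [[12.6, -60.5, 52.0], [12.6, 72.2, 52.0]]
plate floor ring top [ 467.1 -231.7    5.5] [[73.7, 5.2, 52.0]]
((327.1458435058594, 228.6011505126953), (404.0540466308594, 428.9993591308594), 86.25023651123047)
plate [ 513.2 -240.9   18. ] [[26.7, 5.3, 39.5]]
```

View pics/w4c.png

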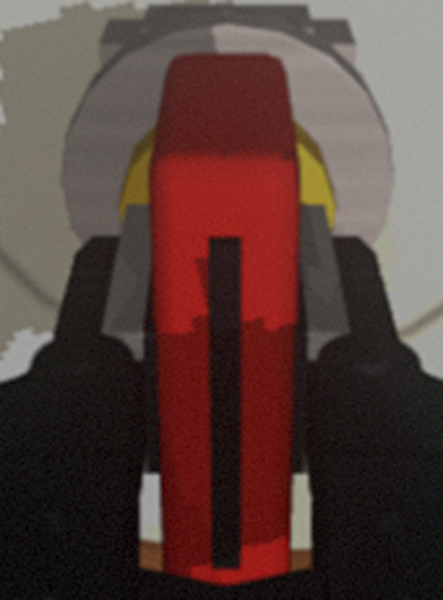

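```bash
python3 -m crank '0 0 0.05 0 0 0 -1;0 0 0.1 0 0 0 -1;0 0 0.3 0 0 0 -1;0 0 0.45 0 0 0 -1;0 0 0.45 0 0 0 -1'; python3 -m crank '0 0 0.45 0 0 0 -1;0 0 0.42 0 0 0 -1;0 0.2 0 0 0 0 -1;0 0.4 0 0 0 0.03 -1;-0.02 0.45 0 0 0 0.03 -1';python3 -m crank '-0.03 0.45 0 0 0 0.03 -1;-0.03 0.45 0 0 0 0.03 -1;-0.03 0.45 0 0 0 0.03 -1;-0.03 0.45 0 0 0 0.03 -1;-0.03 0.45 0 0 0 0 -1'; python3 -m crank '-0.03 0.45 0 0 0 0 -1;-0.03 0.45 0 0 0 0 -1;-0.02 0.45 0 0 0 0 -1;-0.02 0.2 0 0 0 0 -1;0 0.08 0 0 0 0 -1';python3 -m crank '0 0 0 0 0 0 -1;0 0 0 0 0 0 -1'
python3 - <<'E'
from station import r
from h import *
o=r.get_obs();c=r.camera("wrist");print(o["eef_pos"],o["eef_rot"],o["wrist_force"],o["wrist_torque"],o["joint_pos"])
Rm=R.from_rotvec(o["eef_rot"]).as_matrix();print("yaw",np.arctan2(Rm[1,1],Rm[0,1]),Rm[:,2])
cv2.imwrite("pics/w5.png",c["pixels"])
import pickle;pickle.dump((o,c),open("w5.pkl","wb"))
E
```

```text
time_s: 5.5
eef_pos: [537.5, -250.9, 193.4]
eef_rot: [-0.314, -3.124, -0.001]
wrist_force: [1.1, -0.3, -2.9]
finger_gap: 17.4
time_s: 6.0
eef_pos: [536.0, -145.9, 280.1]
eef_rot: [0.242, 3.131, -0.0]
wrist_force: [0.9, -0.2, -2.9]
finger_gap: 17.0
time_s: 6.5
eef_pos: [520.4, 80.4, 279.7]
eef_rot: [0.091, 3.14, 0.0]
wrist_force: [0.8, -1.3, -2.5]
finger_gap: 17.5
time_s: 7.0
eef_pos: [510.4, 243.8, 279.5]
eef_rot: [-0.088, -3.14, -0.0]
wrist_force: [0.4, 0.4, -3.1]
finger_gap: 17.0
time_s: 7.2
eef_pos: [511.1, 240.8, 279.3]
eef_rot: [-0.093, -3.14, 0.001]
wrist_force: [1.2, -1.1, -3.0]
finger_gap: 17.4
[511.11789372 240.77647742 279.31005589] [-9.25152025e-02 -3.13991060e+00  9.63471510e-04] [ 1.23718792 -1.09768527 -3.0106996 ] [-0.00861341  0.03481786 -0.03708965] [ 4.19400443e-01  2.82200156e-01  1.71940713e+00 -4.55657494e-04
  1.14053922e+00 -1.09229420e+00]
yaw 1.5118849060920798 [-3.37181611e-04 -6.03758707e-04 -9.99999761e-01]
```

View pics/w5.png

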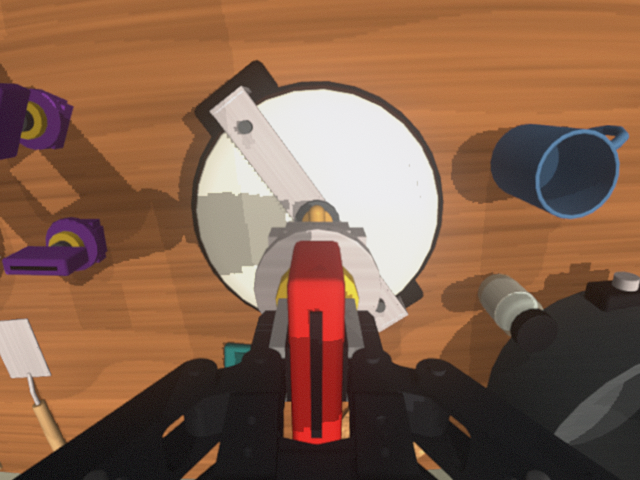

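```bash
python3 - <<'E'
from h import *
import pickle
o,c=pickle.load(open("w5.pkl","rb"))
im=c["pixels"][180:260,270:370];cv2.imwrite("pics/w5c.png",cv2.resize(im,(700,560),interpolation=cv2.INTER_CUBIC))
E
```

```text
(no output)
```

View pics/w5c.png

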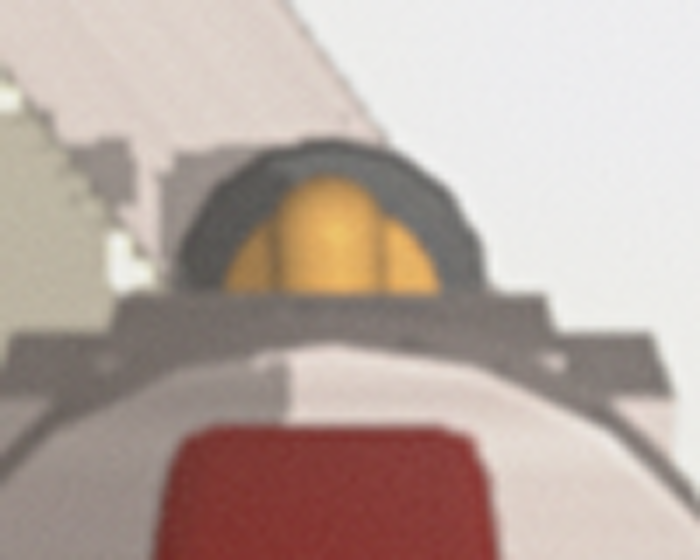

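```bash
python3 - <<'E'
from h import *
import pickle
o,c=pickle.load(open("w5.pkl","rb"))
Rm,t=R.from_rotvec(o["eef_rot"]).as_matrix(),np.array(o["eef_pos"])
def show(n,px,z):
    px=[(270+(x+.5)/7-.5,180+(y+.5)/7-.5) for x,y in px]
    P=plane(c,px,z,o);print(n,P.round(1).tolist(),((P-t)@Rm).round(1).tolist())
show("tip",[(331,172)],152)
show("edges",[(276,250),(386,250)],153)
zb=o["eef_pos"][2]-52
show("socket lug",[(0,335),(672,335)],zb+2)
show("lug2",[(115,297),(548,297)],zb)
show("handletop", [(205,428),(450,428)],zb+50)
show("bar axis pred",[(331,215)],152)
E
```

```text
tip [[493.6, 242.2, 152.0]] [[17.5, 0.5, 127.3]]
edges [[501.2, 236.1, 153.0], [501.8, 247.3, 153.0]] [[9.6, -5.1, 126.3], [9.6, 6.1, 126.3]]
socket lug [[485.6, 218.1, 229.3], [488.5, 267.6, 229.3]] [[24.1, -24.1, 50.0], [24.1, 25.5, 50.0]]
lug2 [[483.8, 226.6, 227.3], [485.7, 258.7, 227.3]] [[26.4, -15.7, 52.0], [26.4, 16.4, 52.0]]
handletop [[477.3, 236.0, 277.3], [478.1, 249.6, 277.3]] [[33.4, -6.8, 2.0], [33.4, 6.9, 2.0]]
bar axis pred [[498.1, 241.9, 152.0]] [[13.0, 0.5, 127.3]]
```

```bash
python3 -m crank '0.027 0.002 -0.2 0 0 0 -1;0 0 -0.3 0 0 0 -1;0 0 -0.12 0 0 0 -1;0 0 0 0 0 0 -1;0 0 0 0 0 0 -1'
python3 - <<'E'
from station import r
from h import *
o=r.get_obs();print(o["eef_pos"],o["wrist_force"],o["wrist_torque"])
for n in("wrist","scene","top"):
    c=r.camera(n);im=c["pixels"]
    if n=="scene": im=cv2.resize(im[140:250,340:460],(654,600),interpolation=cv2.INTER_CUBIC)
    if n=="top": continue
    cv2.imwrite(f"pics/{n}6.png",im)
E
```

```text
time_s: 7.75
eef_pos: [514.5, 241.5, 218.0]
eef_rot: [0.093, 3.14, 0.0]
wrist_force: [0.4, 0.4, -2.6]
finger_gap: 17.2
[514.5045514  241.479779   217.98848546] [ 0.35827916  0.44673621 -2.60863843] [-0.01259678 -0.0204517   0.00072702]
```

View pics/wrist6.png

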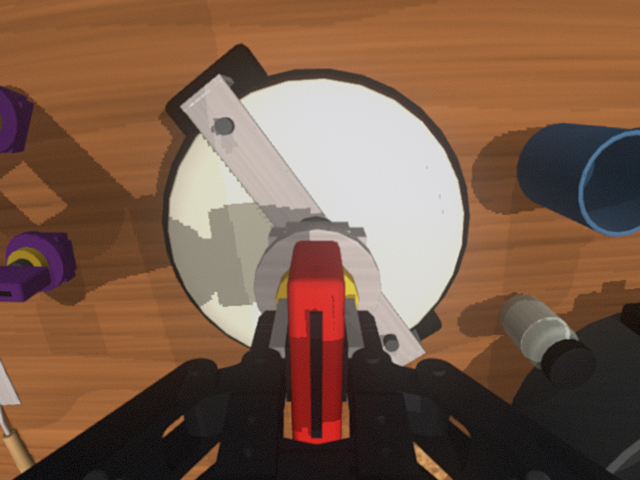

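View pics/scene6.png

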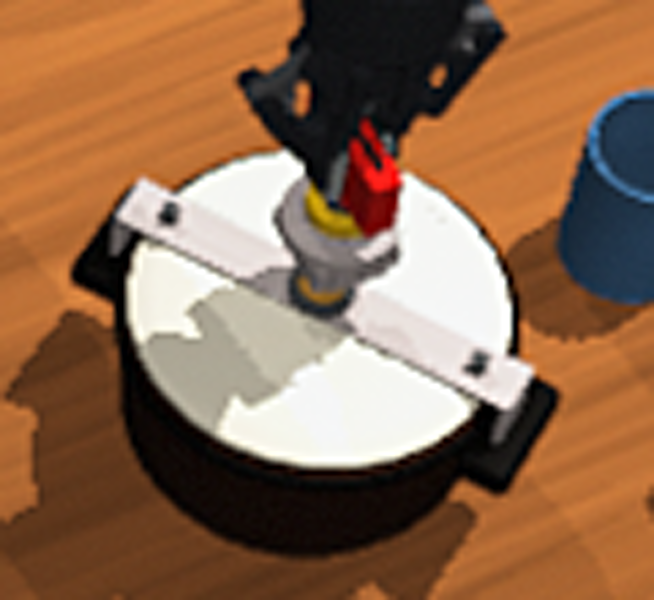

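```bash
python3 -m crank '-0.003 0 -0.02 0 0 0 -1;0 0 -0.02 0 0 0 -1;0 0 -0.02 0 0 0 -1;0 0 0 0 0 0 -1';python3 -m crank '0 0 -0.02 0 0 0 -1;0 0 -0.02 0 0 0 -1;0 0 0 0 0 0 -1'
```

```text
time_s: 8.3
eef_pos: [513.4, 241.8, 211.0]
eef_rot: [-0.092, -3.14, 0.0]
wrist_force: [0.2, 0.2, -3.1]
finger_gap: 17.3
time_s: 8.6
eef_pos: [513.4, 241.8, 206.9]
eef_rot: [-0.092, -3.14, 0.0]
wrist_force: [0.3, 0.2, -2.5]
finger_gap: 17.4
```

```bash
python3 -m crank '0 0 -0.02 0 0 0 -1;0 0 -0.02 0 0 0 -1;0 0 0 0 0 0 -1';python3 -m crank '0 0 -0.02 0 0 0 -1;0 0 -0.02 0 0 0 -1;0 0 0 0 0 0 -1';python3 -m crank '0 0 -0.02 0 0 0 -1;0 0 -0.01 0 0 0 -1;0 0 0 0 0 0 -1'; python3 -m crank '0 0 -0.01 0 0 0 -1;0 0 0 0 0 0 -1'
```

```text
time_s: 8.9
eef_pos: [513.6, 241.7, 203.0]
eef_rot: [-0.092, -3.14, 0.001]
wrist_force: [-0.2, -1.7, -3.8]
finger_gap: 17.1
time_s: 9.2
eef_pos: [513.6, 241.7, 199.0]
eef_rot: [-0.092, -3.14, 0.0]
wrist_force: [1.1, -1.0, -3.1]
finger_gap: 17.3
time_s: 9.5
eef_pos: [513.6, 241.8, 196.1]
eef_rot: [-0.092, -3.14, 0.0]
wrist_force: [-0.8, -1.6, -3.5]
finger_gap: 17.5
time_s: 9.7
eef_pos: [513.6, 241.8, 195.2]
eef_rot: [-0.092, -3.14, 0.0]
wrist_force: [0.6, -2.3, -3.3]
finger_gap: 17.3
```

```bash
python3 -m crank '0 0 -0.01 0 0 0 -1;0 0 0 0 0 0 -1';python3 -m crank '0 0 -0.007 0 0 0 -1;0 0 0 0 0 0 -1'
```

```text
time_s: 9.9
eef_pos: [513.7, 241.8, 194.4]
eef_rot: [0.092, 3.14, -0.0]
wrist_force: [1.0, -3.1, -1.3]
finger_gap: 17.4
time_s: 10.1
eef_pos: [513.8, 241.9, 194.2]
eef_rot: [0.092, 3.14, 0.0]
wrist_force: [-1.7, -4.0, 4.6]
finger_gap: 17.0
```

```bash
cat > ob.py <<'E'
from station import r
import numpy as np
from scipy.spatial.transform import Rotation as R
o=r.get_obs();Rm=R.from_rotvec(o["eef_rot"]).as_matrix()
print("  YAW %.3f rot %.3f  Tz %.3f  F %s pos %s t %.2f"%(y:=np.arctan2(Rm[1,1],Rm[0,1]),y-1.512,o["wrist_torque"][2],np.round(o["wrist_force"],1),np.round(o["eef_pos"],1),o["time_s"]))
E
python3 -m crank '0 -0.005 0 0 0 0 -1;0 0 0 0 0 0 -1' >/dev/null; python3 ob.py; python3 -m crank '0 0 0 0 0 -0.05 -1;0 0 0 0 0 -0.05 -1;0 0 0 0 0 -0.05 -1' >/dev/null; python3 ob.py; python3 -m crank '0 0 0 0 0 -0.05 -1;0 0 0 0 0 -0.05 -1' >/dev/null; python3 ob.py
```

```text
YAW 1.512 rot -0.000  Tz 0.051  F [-2.9 -1.5  5.4] pos [513.8 241.7 194.1] t 10.30
  YAW 1.393 rot -0.119  Tz 0.131  F [-1.4 -3.4  5.6] pos [514.  241.4 194.2] t 10.60
  YAW 1.314 rot -0.198  Tz 0.094  F [-0.8 -2.7  5.3] pos [514.  241.3 194.1] t 10.80
```

Seated, and the bar is running with a drag of about 0.1 N m. I'll keep turning.

```bash
python3 -m crank '0 0 0 0 0 -0.05 -1;0 0 0 0 0 -0.05 -1' >/dev/null; python3 ob.py; python3 -m crank '0 0 0 0 0 -0.05 -1;0 0 0 0 0 -0.05 -1' >/dev/null; python3 ob.py;python3 -m crank '0 0 0 0 0 -0.05 -1;0 0 0 0 0 -0.05 -1' >/dev/null; python3 ob.py
```

```text
YAW 1.236 rot -0.276  Tz 0.119  F [-2.1 -3.6  6.3] pos [514.  241.4 194.2] t 11.00
  YAW 1.157 rot -0.355  Tz 0.089  F [-1.9 -3.4  5.8] pos [514.  241.4 194.2] t 11.20
  YAW 1.079 rot -0.433  Tz 0.202  F [-1.  -3.6  5.8] pos [514.  241.4 194.2] t 11.40
```

```bash
python3 -m crank '0 0 0 0 0 -0.05 -1;0 0 0 0 0 -0.05 -1' >/dev/null; python3 ob.py
```

```text
YAW 1.000 rot -0.512  Tz 0.115  F [-0.8 -3.5  6.2] pos [514.  241.4 194.2] t 11.60
```

```bash
for i in 1; do python3 -m crank '0 0 0 0 0 -0.05 -1;0 0 0 0 0 -0.05 -1' >/dev/null; python3 ob.py; python3 -m crank '0 0 0 0 0 -0.05 -1;0 0 0 0 0 -0.05 -1' >/dev/null; python3 ob.py; done
```

```text
YAW 0.922 rot -0.590  Tz 0.174  F [-1.2 -5.3  6.3] pos [514.  241.3 194.1] t 11.80
  YAW 0.844 rot -0.668  Tz 0.374  F [-2.5 -4.3  6.6] pos [513.9 241.1 194.1] t 12.00
```

```bash
python3 -m crank '0 0 0 0 0 -0.05 -1;0 0 0 0 0 -0.05 -1' >/dev/null; python3 ob.py
```

```text
YAW 0.765 rot -0.747  Tz 0.292  F [-1.4 -3.9  6.1] pos [513.9 241.2 194.1] t 12.20
```

```bash
python3 -m crank '0 0 0 0 0 -0.05 -1;0 0 0 0 0 -0.05 -1' >/dev/null; python3 ob.py; python3 -m crank '0 0 0 0 0 -0.04 -1' >/dev/null; python3 ob.py; python3 -m crank '0 0 0 0 0 -0.04 -1' >/dev/null; python3 ob.py;python3 -m crank '0 0 0 0 0 -0.04 -1' >/dev/null; python3 ob.py
```

```text
YAW 0.687 rot -0.825  Tz 0.317  F [-1.3 -4.5  6.2] pos [513.9 241.2 194.1] t 12.40
  YAW 0.655 rot -0.857  Tz 0.330  F [-2.  -4.   6.2] pos [513.9 241.2 194.2] t 12.50
  YAW 0.624 rot -0.888  Tz 0.342  F [-2.  -4.   6.5] pos [513.9 241.2 194.2] t 12.60
  YAW 0.593 rot -0.919  Tz 0.326  F [-1.8 -4.4  6.3] pos [513.9 241.2 194.1] t 12.70
```

```bash
python3 -m crank '0 0 0 0 0 -0.04 -1' >/dev/null; python3 ob.py;python3 -m crank '0 0 0 0 0 0 -1' >/dev/null; python3 ob.py
```

```text
YAW 0.562 rot -0.950  Tz 0.471  F [-2.3 -4.1  4.9] pos [513.9 241.2 194.1] t 12.80
  YAW 0.562 rot -0.950  Tz 0.430  F [-1.6 -4.2  6.3] pos [513.9 241.2 194.1] t 12.90
```

```bash
python3 -m crank '0 0 0 0 0 -0.04 -1;0 0 0 0 0 -0.04 -1' >/dev/null; python3 ob.py;python3 -m crank '0 0 0 0 0 -0.04 -1;0 0 0 0 0 0 -1' >/dev/null; python3 ob.py
```

```text
YAW 0.499 rot -1.013  Tz 0.477  F [-1.7 -4.6  6.7] pos [513.9 241.3 194.1] t 13.10
  YAW 0.468 rot -1.044  Tz 0.504  F [-1.2 -4.4  6.4] pos [513.9 241.3 194.1] t 13.30
```

```bash
python3 -m crank '0 0 0 0 0 -0.04 -1;0 0 0 0 0 -0.04 -1;0 0 0 0 0 0 -1' >/dev/null; python3 ob.py
```

```text
YAW 0.405 rot -1.107  Tz 0.520  F [-2.1 -3.7  6.5] pos [514.  241.3 194.2] t 13.60
```

```bash
python3 -m crank '0 0 0 0 0 -0.05 -1;0 0 0 0 0 0 -1;0 0 0 0 0 0 -1;0 0 0 0 0 0 -1' >/dev/null; python3 ob.py
```

```text
YAW 0.367 rot -1.145  Tz 0.500  F [-2.8 -3.5  5.5] pos [514.  241.3 194.2] t 14.00
```

```bash
python3 - <<'E'
from station import r
from h import *
c=r.camera("wrist");cv2.imwrite("pics/w7.png",c["pixels"])
import pickle
for im in (pickle.load(open("w5.pkl","rb"))[1]["pixels"],c["pixels"]):
    m=mask(im,(0,130,40),(8,255,255),(270,230,370,450))|mask(im,(172,130,40),(180,255,255),(270,230,370,450))
    # left/right edges per row
    mid=[];rows=range(285,310)
    for y in rows:
        x=np.where(m[y])[0];mid.append((x.min()+x.max())/2)
    top=[(lambda x:(x.min(),x.max()))(np.where(m[y])[0]) for y in (250,262,280,300,400,420)]
    print(top)
# dark slot line of the handle
    g=im[320:430,300:340].astype(int).sum(2); 
    cs=[(w*np.arange(300,340)).sum()/w.sum() for w in [np.clip(90-row,0,None)+1e-6 for row in g]]
    p=np.polyfit(np.arange(320,430),cs,1);print(p)
E
```

```text
[(np.int64(294), np.int64(338)), (np.int64(292), np.int64(340)), (np.int64(289), np.int64(343)), (np.int64(288), np.int64(344)), (np.int64(291), np.int64(341)), (np.int64(292), np.int64(341))]
[-5.01385493e-02  3.36429558e+02]
[(np.int64(294), np.int64(337)), (np.int64(292), np.int64(339)), (np.int64(288), np.int64(342)), (np.int64(287), np.int64(343)), (np.int64(291), np.int64(341)), (np.int64(292), np.int64(341))]
[-3.59652465e-02  3.30638855e+02]
```

View pics/w7.png

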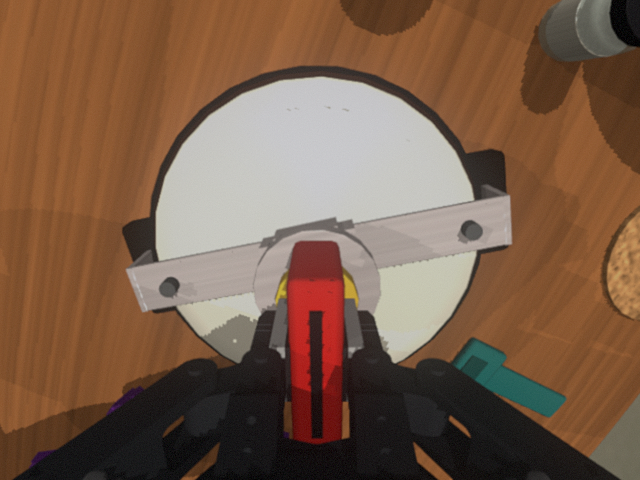

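The socket lugs, (262,245) to (352,225), now lie about 0.22 rad behind the handle. With the torque steady at about 0.5 N m, the key has clicked over. I'll stop here and ease back.

```bash
python3 -m crank '0 0 0 0 0 0.08 -1;0 0 0 0 0 0.08 -1;0 0 0 0 0 0.08 -1;0 0 0 0 0 0 -1' >/dev/null; python3 ob.py;  python3 -m crank '0 0 0 0 0 0.04 -1;0 0 0 0 0 0 -1' >/dev/null; python3 ob.py
```

```text
YAW 0.557 rot -0.955  Tz 0.471  F [-2.5 -4.1  6.2] pos [513.9 241.3 194.2] t 14.45
  YAW 0.587 rot -0.925  Tz 0.352  F [-2.5 -5.   6. ] pos [513.9 241.2 194.1] t 14.65
```

```bash
python3 -m crank '0 0 0 0 0 0.04 -1;0 0 0 0 0 0 -1' >/dev/null; python3 ob.py
```

```text
YAW 0.618 rot -0.894  Tz 0.035  F [-1.6 -4.7  6.8] pos [513.9 241.3 194.1] t 14.85
```

```bash
python3 -m crank '0 0 0 0 0 0.04 -1;0 0 0 0 0 0 -1' >/dev/null; python3 ob.py; python3 -m crank '0 0 0 0 0 0.03 -1;0 0 0 0 0 0 -1' >/dev/null; python3 ob.py
```

```text
YAW 0.649 rot -0.863  Tz 0.026  F [-1.2 -3.4  5. ] pos [514.  241.4 194.1] t 15.05
  YAW 0.672 rot -0.840  Tz -0.025  F [-1.3 -2.9  4.8] pos [514.1 241.6 194.2] t 15.25
```

Torque is near zero, so the key is in the middle of its play. I'll lift straight up.

```bash
python3 -m crank '0 0 0.02 0 0 0 -1;0 0 0.03 0 0 0 -1;0 0 0 0 0 0 -1' >/dev/null; python3 ob.py; python3 -m crank '0 0 0.04 0 0 0 -1;0 0 0.05 0 0 0 -1;0 0 0.05 0 0 0 -1;0 0 0.05 0 0 0 -1' >/dev/null; python3 ob.py;  python3 -m crank '0 0 0.2 0 0 0 -1;0 0 0.4 0 0 0 -1;0 0 0 0 0 0 -1;0 0 0 0 0 0 -1' >/dev/null; python3 ob.py
python3 - <<'E'
from station import r
from h import *
import pickle
o=r.get_obs();c=r.camera("wrist");cv2.imwrite("pics/w8.png",c["pixels"]);s=r.camera("scene");cv2.imwrite("pics/s8.png",cv2.resize(s["pixels"][140:250,340:460],(654,600),interpolation=cv2.INTER_CUBIC))
pickle.dump((o,c),open("w8.pkl","wb"))
E
```

```text
YAW 0.672 rot -0.840  Tz 0.023  F [-0.5 -0.2 -3.6] pos [513.8 241.7 198.7] t 15.55
  YAW 0.672 rot -0.840  Tz 0.033  F [-0.8 -0.  -3.2] pos [513.8 241.4 218.2] t 15.95
  YAW 0.672 rot -0.840  Tz 0.034  F [ 0.1 -0.1 -3.8] pos [514.1 241.6 278.7] t 16.35
```

View pics/w8.png

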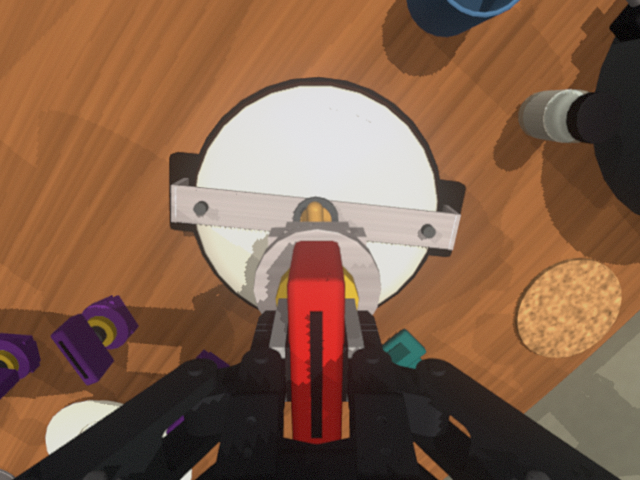

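View pics/s8.png

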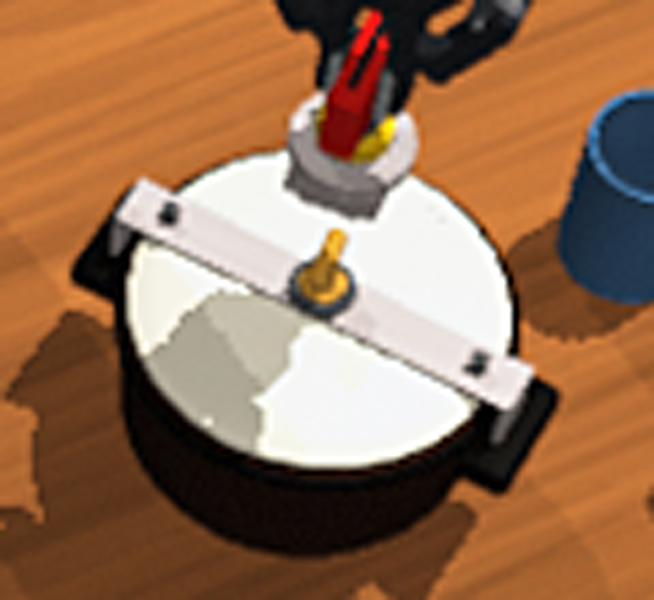

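```bash
python3 -m crank '0 -0.2 0 0 0 0 -1;0.02 -0.4 0 0 0 0 -1;0.02 -0.45 0 0 0 0 -1;0.02 -0.45 0 0 0 0 -1;0.02 -0.45 0 0 0 0 -1' >/dev/null; python3 -m crank '0.02 -0.45 0 0 0 0 -1;0.02 -0.45 0 0 0 0 -1;0.02 -0.45 0 0 0 0 -1;0.02 -0.45 0 0 0 0 -1;0.02 -0.45 0 0 0 0 -1' >/dev/null;python3 -m crank '0.02 -0.45 0 0 0 0 -1;0 -0.2 0 0 0 0 -1;0 -0.04 0 0 0 0 -1;0 0 0 0 0 0 -1;0 0 0 0 0 0 -1' >/dev/null; python3 ob.py
python3 - <<'E'
from station import r
from h import *
o=r.get_obs();c=r.camera("wrist");cv2.imwrite("pics/w9.png",c["pixels"]);
t=r.camera("top");m=mask(t["pixels"],(0,0,170),(180,60,255),(375,180,480,285))
k,q=rect(m);e=cv2.fitEllipse(cv2.convexHull(k));print("plate",e,plane(t,[e[0]],18))
E
```

```text
YAW 0.672 rot -0.840  Tz 0.004  F [ 0.   0.  -2.4] pos [ 533.2 -246.5  276.7] t 17.95
plate ((410.19970703125, 227.3468475341797), (51.14515686035156, 74.81380462646484), 20.677125930786133) [[ 546.04272724 -207.15537517   18.        ]]
```

View pics/w9.png

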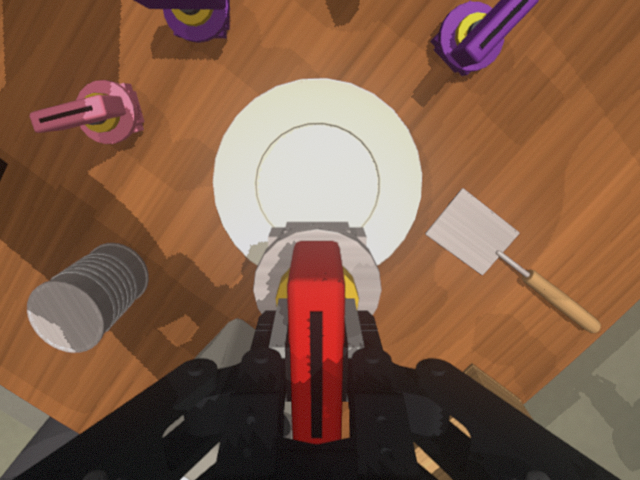

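```bash
python3 - <<'E'
from station import r
from h import *
o=r.get_obs();c=r.camera("wrist")
print(plane(c,[(256,184),(380,184),(318,123),(318,184)],5.4,o).round(1).tolist(), plane(c,[(213,182),(423,182),(317,78)],18,o).round(1).tolist(),o["eef_pos"])
E
```

```text
[[479.9, -283.0, 5.4], [584.2, -199.9, 5.4], [492.5, -192.0, 5.4], [532.1, -241.6, 5.4]] [[443.3, -306.2, 18.0], [614.8, -169.4, 18.0], [464.9, -159.1, 18.0]] [ 533.57297537 -246.305943    277.28461855]
```

```bash
python3 -m crank '0 0.02 -0.3 0 0 0 -1;0 0 -0.45 0 0 0 -1;0 0 -0.45 0 0 0 -1;0 0 -0.4 0 0 0 -1;0 0 -0.3 0 0 0 -1' >/dev/null; python3 -m crank '0 0 -0.15 0 0 0 -1;0 0 -0.06 0 0 0 -1;0 0 0 0 0 0 -1;0 0 0 0 0 0 -1' >/dev/null; python3 ob.py
```

```text
YAW 0.672 rot -0.840  Tz 0.066  F [ 0.2 -0.3 -3. ] pos [ 534.9 -246.    68.2] t 19.00
```

```bash
python3 -m crank '0 0 -0.04 0 0 0 -1;0 0 -0.03 0 0 0 -1;0 0 0 0 0 0 -1' >/dev/null; python3 ob.py;  python3 -m crank '0 0 -0.01 0 0 0 -1;0 0 -0.01 0 0 0 -1;0 0 0 0 0 0 -1' >/dev/null; python3 ob.py
```

```text
YAW 0.672 rot -0.840  Tz 0.031  F [-0.3  0.4 -3.5] pos [ 533.6 -245.7   59.8] t 19.30
  YAW 0.672 rot -0.840  Tz 0.018  F [-0.9  0.  -2.1] pos [ 533.7 -245.7   57.6] t 19.60
```

```bash
python3 -m crank '0 0 -0.01 0 0 0 -1;0 0 0 0 0 0 -1' >/dev/null; python3 ob.py; python3 -m crank '0 0 -0.005 0 0 0 -1;0 0 0 0 0 0 -1' >/dev/null; python3 ob.py
```

```text
YAW 0.672 rot -0.840  Tz -0.008  F [-0.8  1.1  5.4] pos [ 533.9 -245.7   57.5] t 19.80
  YAW 0.672 rot -0.840  Tz -0.042  F [-3.3  1.8 10.8] pos [ 533.9 -245.6   57.4] t 20.00
```

```bash
python3 -m crank '0 0 0.005 0 0 0 -1;0 0 0 0 0 0 -1' >/dev/null; python3 ob.py; python3 -m crank '0 0 0 0 0 0 -0.5;0 0 0 0 0 0 -0.3;0 0 0 0 0 0 0.2;0 0 0 0 0 0 1;0 0 0 0 0 0 1'; python3 -m crank '0 0 0 0 0 0 1;0 0 0 0 0 0 1;0 0 0 0 0 0 1;0 0 0 0 0 0 1'; python3 ob.py
python3 - <<'E'
from station import r
from h import *
c=r.camera("wrist");cv2.imwrite("pics/w10.png",c["pixels"])
E
```

```text
YAW 0.672 rot -0.840  Tz -0.083  F [-3.1  1.7  8.1] pos [ 533.8 -245.6   57.4] t 20.20
time_s: 20.7
eef_pos: [533.6, -245.6, 56.5]
eef_rot: [-1.365, -2.829, -0.0]
wrist_force: [0.6, -0.6, -0.1]
finger_gap: 72.2
time_s: 21.1
eef_pos: [533.7, -245.6, 56.6]
eef_rot: [-1.365, -2.829, 0.0]
wrist_force: [0.4, 0.1, -0.3]
finger_gap: 85.4
  YAW 0.672 rot -0.840  Tz 0.049  F [ 0.4  0.1 -0.3] pos [ 533.7 -245.6   56.6] t 21.10
```

View pics/w10.png

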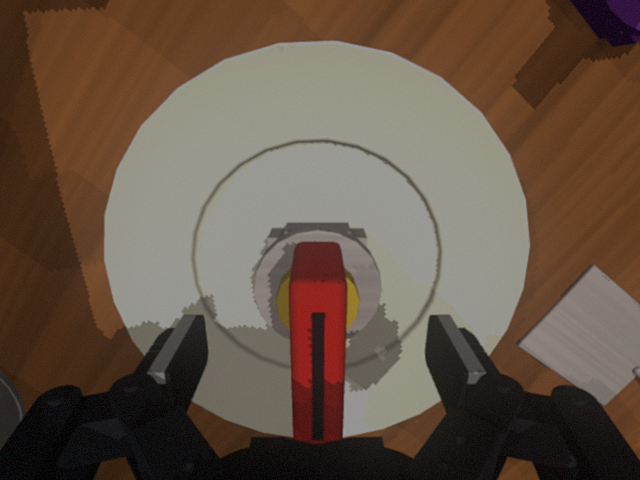

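The fingers are fully open and the handle at (318,340) stands clear between them. I'll withdraw straight up.

```bash
python3 -m crank '0 0 0.1 0 0 0 1;0 0 0.2 0 0 0 1;0 0 0.4 0 0 0 1;0 0 0.45 0 0 0 1;0 0 0.45 0 0 0 1'; python3 -m crank '0 0 0.4 0 0 0 1;0 0 0.4 0 0 0 1;-0.3 0.2 0 0 0 0 1;-0.3 0.2 0 0 0 0 1;-0.3 0.2 0 0 0 0 1';python3 -m crank '-0.3 0.2 0 0 0 0 1;0 0 0 0 0 0 1;0 0 0 0 0 0 1;0 0 0 0 0 0 1'
python3 - <<'E'
from station import r
from h import *
o=r.get_obs()
for n in ("scene","top","wrist"):
    c=r.camera(n);cv2.imwrite(f"pics/{n}11.png",c["pixels"])
    if n=="wrist":
        import pickle;pickle.dump((o,c),open("w11.pkl","wb"))
t=cv2.imread("pics/top11.png");s=cv2.imread("pics/scene11.png")
f=lambda im,x,y,h:cv2.resize(im[y-h:y+h,x-h:x+h],(380,380),interpolation=cv2.INTER_CUBIC)
cv2.imwrite("pics/c11.png",np.hstack([f(t,233,235,30),f(s,244,280,45)]))
E
```

```text
time_s: 21.65
eef_pos: [533.3, -245.4, 218.8]
eef_rot: [-1.365, -2.829, 0.0]
wrist_force: [1.2, -0.0, -0.2]
finger_gap: 85.7
time_s: 22.15
eef_pos: [442.5, -185.0, 297.5]
eef_rot: [1.365, 2.828, 0.0]
wrist_force: [-0.0, 0.0, 0.1]
finger_gap: 85.6
time_s: 22.55
eef_pos: [414.7, -166.2, 297.4]
eef_rot: [1.364, 2.828, 0.0]
wrist_force: [0.6, -0.7, 0.1]
finger_gap: 85.6
```

View pics/scene11.png

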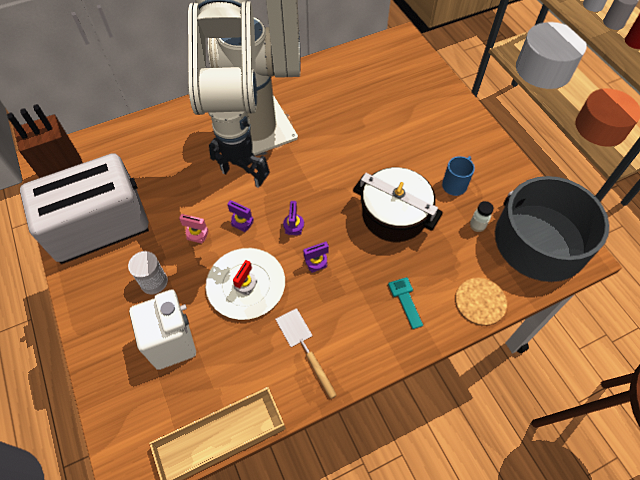

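View pics/c11.png

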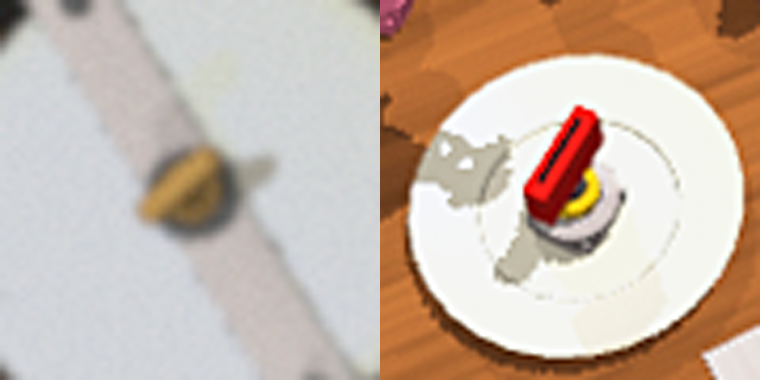

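View pics/top11.png

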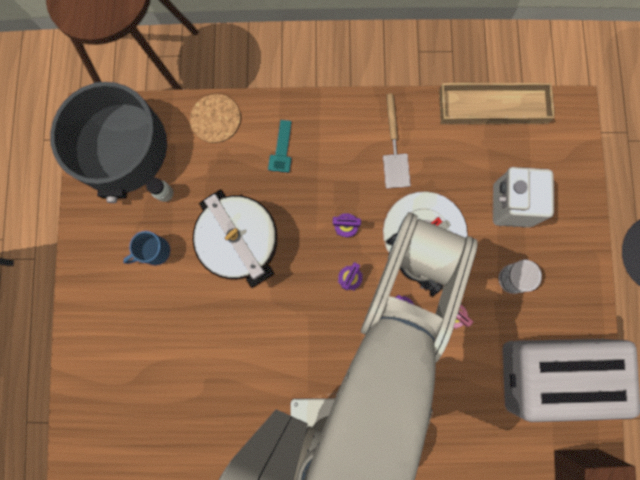

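The bar has turned about 0.9 rad from where it started and held there. The key stands upright inside the plate's inner ring, and nothing else has shifted. I'm handing in.

```bash
python3 -c "
from station import r
print(r.sign_off())"
```

```text
the job is handed in; nothing more can be done
None
```

I took the red key off the plate, seated it on the T-bar, tightened the strap until the key clicked over, and stood the key back on the plate. I handed in at about 22.7 s; `sign_off()` gave no verdict.

- **Seating:** the key went down with about 8 N of contact, at the height I had calculated for fully seated.
- **Turning:** drag was about 0.1 N m until the strap took up at about 0.6 rad, then about 0.33 N m. It reached hard tight and began to break over at about 0.93 rad. I stopped at 1.145 rad, which is about 0.21 rad of click, at 0.50–0.52 N m. That puts the handle roughly 0.29 rad ahead of the bar, including play, and the wrist picture showed the socket about 0.22 rad behind the handle.
- **Easing back:** I turned back to near-zero torque, inside the play, and lifted straight off. The top view afterwards shows the bar turned about 0.9 rad from its start and not turned back. I had no direct reading of the strap's squeeze.
- **Placing:** the key touched the plate with about 14 N. The last scene picture shows it upright inside the plate's inner ring, the gripper well clear, and the plate and other things where they were.

One check failed: a plate-centre fit from the top camera during the return was spoiled by the arm blocking the view. I used the wrist picture instead. The bar, key and plate estimates from the different cameras otherwise differed by a few millimetres.

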